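# Take the sensor slider out of its curved test track

## Task

Push the slider with the red ball knob along the curved track of the sensor test fixture to the yellow exit gap, lift it out there, and set it down standing upright in the blue tray, then let go. Leave the spare slider with the black ball in the grey tray alone.

Things in the scene. Friction and masses are not known exactly. Their poses are not given: they have to be found in the camera images.
- slider_ball (a point): Centre of the red ball knob (34 mm diameter), 50 mm above the slider's underside. Slider: one loose piece, 160 g, 67 mm tall: steel foot disc (40 mm diameter, 8 mm thick), upright stem (14 mm diameter), ball on top; z points up the stem. In the track the ball's centre is 60 mm above the bench, 33 mm above the track's top, so it can be gripped or pushed from above. The track is slick (friction 0.12).
- track: Fixed aluminium arc channel, top 27 mm above the bench, on a black base (180 x 200 x 10 mm). Origin: the arc's centre at bench height, z up. Centre line: radius 90 mm, from -32 degrees (blind end) to the exit gap at 90 degrees (x to y). The foot slides on the base; lips leave a 24 mm slot for the stem (5 mm play each side) and hold the foot down up to 69 degrees. The slider starts near 0 degrees.
- exit_gap (a point): Centre of the yellow floor of the exit gap, 10 mm above the bench, at x = 0, y = 90 mm in the track's frame. No lips here: bay 50 mm wide, open above, end wall 30 mm past this centre towards the track's -x. With the stem within about 10 mm of this centre the foot lifts straight out.
- blue_tray_in (a point): Centre of the inner floor of the blue tray, 5 mm above the bench. The tray is fixed, 110 mm square outside, walls 5 mm thick and 18 mm high over the bench; x and y along its sides, z up. An equal grey tray lies beside it with the spare slider in it; the two may have changed places.
- spare_ball (a point): Centre of the black ball of the spare slider (same shape and size), which stands in the grey tray, ball centre 55 mm above the bench. To be left alone.
Mind the look-alikes: they are no part of the job. There is more than one size of the part that bears blue_tray_in; the job needs the larger. Of the things that look like the part that bears slider_ball, the larger one is meant.

How it is judged:
By the outcome, as a careful person would: the job done as asked, in the order asked, and still so for the second after the job is handed in, with the robot touching nothing.
It also fails if it takes over 42 s, if anything falls off the work surface, if the arm or the gripper's body presses on something with over 40 N, if the wrist force passes 120 N, or if a joint passes its speed limit or range.

## Robot

A 6-joint arm with a two-finger parallel gripper is mounted at the origin on the work surface. World frame = base frame: x ahead of the robot, y to its left, z up, the work surface at z = 0. Lengths are in m, angles in rad, forces in N, time in s.
With the tool pointing down it reaches from about 0.275 to 0.825 m from the base axis. Payload 4.9 kg.
Tool frame: the origin (TCP) lies on the centre line of the jaws, within the pads' length; the fingertips stand 14 mm ahead of it and the grasp point (between the pads) lies 5 mm behind it; z points along the fingers, x is the direction in which the jaws open and shut, and the axes are right-handed (so a half turn about z gives the same grasp; the last joint's range is limited). The gripper opens to 85 mm and grips with 20 to 120 N. Pads are 22 mm wide; open, the fingers measure 114 mm over their backs; the gripper's body (76 mm by 85 mm) begins 54 mm behind the grasp point. The pads swing forward as they close: fully open they stand 13 mm farther back than shut.
Start: joints at [1.075, 0.326, -0.193, 1.052, 0, 1.437], TCP at [0.195, 0.514, 0.245] pointing down, gripper open.
Joint ranges: [-2.65, 2.65], [-0.97, 1.79], [-1.3, 1.35], [-1.93, 2.1], [-1.47, 1.37], [-3.14, 3.14]. Speed limits (rad/s): [2.57, 2.57, 3.14, 3.14, 3.14, 3.14].

## Interface

Orientations are given as a unit quaternion [w, x, y, z].
In Python, from bench import r gives the robot as it stands.
- The arm moves only by the shell command python3 -m creep 'ROWS' [FORCE]. ROWS is JSON, a list of rows, each a list of 3 entries, a list of its own where there are three numbers: the finger opening in m, from 0 to 0.0854, then the shift along the tool's x, y, z in m, then the turn, a rotation vector about the tool's x, y, z in rad. In form: [[hand, [tx, ty, tz], [wx, wy, wz]], ...]. A call has 1 to 10 rows; each row is the pose to reach, as a shift and turn from the pose commanded when the call began, along the tool's axes at that moment; what a row does not reach only later rows make up. A row lasts 1/12 s, in which the tool goes at most 41.7 mm and 7.16 degrees, less where a joint would pass 70% of its speed; a pose out of reach is approached as far as the arm can. A call with a gripper value outside its range is refused whole. The fingers move at their own pace and stop on an object; FORCE is the grip in N (left out, the last holds). Time passes only in rows, so rows that repeat a pose let the fingers close. It gives the time, the measured TCP pose, the force and the opening at its end, in the units of the state.
- r.sense(): the state, without advancing time (a new reading comes with each control period).
- r.camera(name): name is "scene" or "top" or "wrist"; returns the picture (480x640x3 uint8, red, green, blue); there is no depth.
- r.camera_info(name): a dict with "camera_matrix" (3x3 intrinsics, pixels), "k1" (the pictures are not rectified: a ray, as slopes to the right and down, at radius r is drawn at 1 + k1 r^2 times it, then the intrinsics apply), "origin" and "orientation" of the camera in the world. Camera axes: x right, y up, looking along -z (the intrinsics and any distortion apply to the point x, -y, -z); pixel columns grow to the right and rows downward; lengths in m; the calibration is good to about 2 mm. A picture is of the moment at which its call begins: read the wrist's pose just before it. camera_info takes no time and is no camera call; for the wrist camera it gives the pose at the moment of the call.
- r.hand_in(): hands the job in, once; it reports no verdict.
The state is a dict: "time": time; "joint_positions": joint angles; "joint_velocities": joint speeds; "joint_torque": joint torques, N m; "tcp_pos": TCP position; "eef_rot": TCP orientation; "ft_force": force on the tool from outside, world axes, zero at the start; "moment": the same for the moment, N m; "opening": finger opening in m.
Only numpy, scipy, OpenCV 4.12 (cv2) and the standard library are available. Lean on these libraries where they do the work, as an engineer would, in place of code of your own. Each camera call takes 0.05 s, during which the arm holds its last target.

## Working session

There is one attempt and no reset: what is moved stays moved. The work goes in short steps, Python scripts to look and compute and a shell command to move; the robot and the scene stay as the last step left them, time stands still between calls to the robot, and variables do not carry over. Pictures are saved under pics/ and viewed, and the job is handed in when it is done.

```bash
mkdir -p pics; ls; python3 - <<'E'
from bench import r
import cv2
s=r.sense();print(s['time'],s['tcp_pos'],s['eef_rot'],s['opening'])
for n in("scene","top","wrist"):
    i=r.camera_info(n);print(n,i)
    cv2.imwrite(f"pics/{n}0.png",r.camera(n)[:,:,::-1])
E
```

```text
pics
0.0 [0.19437875 0.51389765 0.2444927 ] [ 3.91008970e-04  8.22783072e-01  5.68354852e-01 -7.90625624e-04] 0.08551351219757451
scene {'camera_matrix': array([[490.25801094,   0.        , 316.19178798],
       [  0.        , 490.25801094, 230.21504464],
       [  0.        ,   0.        ,   1.        ]]), 'k1': -0.11371407205335149, 'origin': array([1.12979724, 0.09023159, 0.60489027]), 'orientation': array([0.60274405, 0.26420632, 0.30896691, 0.68661057])}
top {'camera_matrix': array([[490.6904841 ,   0.        , 325.04949829],
       [  0.        , 490.6904841 , 238.61540706],
       [  0.        ,   0.        ,   1.        ]]), 'k1': -0.13128707616061025, 'origin': array([ 0.37763081, -0.02018745,  0.88427048]), 'orientation': array([-0.69418313, -0.06941296,  0.0588606 ,  0.71402174])}
wrist {'camera_matrix': array([[368.79641441,   0.        , 323.42072847],
       [  0.        , 368.79641441, 241.37554166],
       [  0.        ,   0.        ,   1.        ]]), 'k1': -0.07321492619822811, 'origin': array([0.11978177, 0.54266355, 0.37300464]), 'orientation': array([ 0.81274992, -0.13001659, -0.08845562,  0.56098917])}
```

View pics/scene0.png

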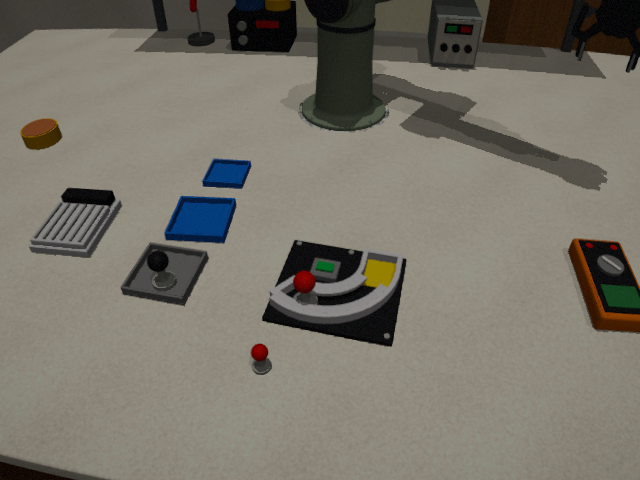

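View pics/top0.png

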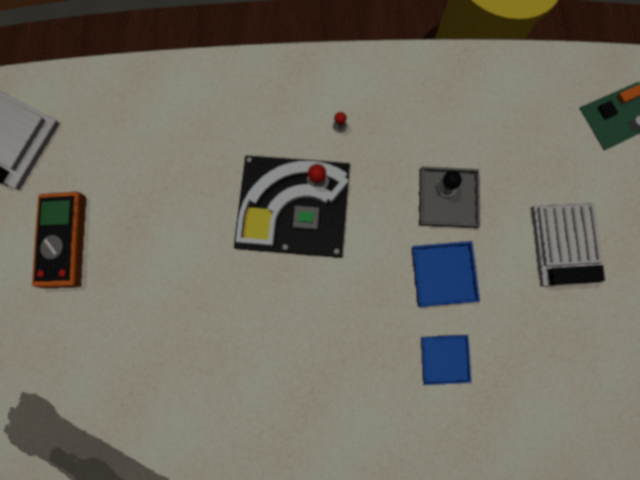

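View pics/wrist0.png

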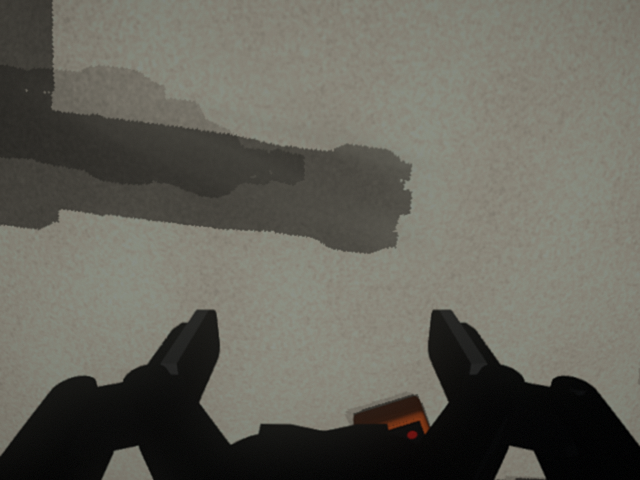

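```bash
cat > h.py <<'E'
import numpy as np,cv2
from bench import r
from scipy.spatial.transform import Rotation as R
def ray(n,px,i=None):
    i=i or r.camera_info(n);K=i['camera_matrix'];k=i['k1']
    p=np.atleast_2d(np.array(px,float))
    d=(p-[K[0,2],K[1,2]])/[K[0,0],K[1,1]]
    u=d.copy()
    for _ in range(20): u=d/(1+k*(u**2).sum(1,keepdims=True))
    v=np.c_[u[:,0],-u[:,1],-np.ones(len(u))]
    w,x,y,z=i['orientation']
    return np.array(i['origin']),R.from_quat([x,y,z,w]).apply(v)
def plane(n,px,z,i=None):
    o,v=ray(n,px,i); return o+v*((z-o[2])/v[:,2])[:,None]
def tri(p1,p2,n1='top',n2='scene'):
    o1,v1=ray(n1,p1);o2,v2=ray(n2,p2);v1=v1[0];v2=v2[0]
    A=np.c_[v1,-v2];t=np.linalg.lstsq(A,o2-o1,rcond=None)[0]
    a=o1+t[0]*v1;b=o2+t[1]*v2
    return (a+b)/2,np.linalg.norm(a-b)
def blobs(m,mn=30):
    n,l,s,c=cv2.connectedComponentsWithStats(m.astype('uint8'))
    return [(c[k].round(1),s[k,:5].tolist()) for k in range(1,n) if s[k,4]>=mn]
def masks(im):
    h=cv2.cvtColor(im,cv2.COLOR_RGB2HSV);H,S,V=h[...,0].astype(int),h[...,1],h[...,2]
    return dict(red=((H<6)|(H>174))&(S>170)&(V>60),blue=(H>100)&(H<125)&(S>150)&(V>50),yellow=(H>20)&(H<32)&(S>170)&(V>100))
E
python3 - <<'E'
from h import *
for n in('top','scene'):
    im=cv2.imread(f'pics/{n}0.png')[:,:,::-1].copy()
    for k,m in masks(im).items():
        for c,s in blobs(m): print(n,k,c,s)
t=cv2.imread('pics/top0.png');s=cv2.imread('pics/scene0.png')
a=cv2.resize(t[100:270,220:370],None,fx=3.5,fy=3.5,interpolation=cv2.INTER_CUBIC)
cv2.imwrite('pics/c_top.png',a)
cv2.imwrite('pics/c_scene.png',cv2.resize(s[230:390,240:420],None,fx=3.6,fy=3.6,interpolation=cv2.INTER_CUBIC))
E
```

```text
top red [339.9 117.8] [336, 113, 9, 10, 79]
top red [316.3 173.1] [308, 166, 17, 15, 204]
top red [ 61.6 272.6] [59, 269, 6, 8, 39]
top red [ 39.9 273.1] [37, 270, 7, 7, 38]
top blue [444.9 273.7] [413, 242, 66, 64, 3512]
top blue [445.5 359.4] [422, 336, 48, 48, 2093]
top yellow [516.2   7.1] [473, 0, 84, 19, 1121]
top yellow [256.2 222.4] [243, 208, 28, 30, 660]
scene red [192.4   4.3] [190, 0, 6, 10, 47]
scene red [304.  280.5] [294, 270, 22, 21, 352]
scene red [259.2 351.7] [252, 344, 16, 16, 211]
scene blue [226.4 173.3] [203, 159, 48, 29, 1059]
scene blue [200.9 219.1] [165, 196, 71, 47, 2542]
scene yellow [378.6 272.4] [364, 259, 32, 28, 681]
```

View pics/c_top.png

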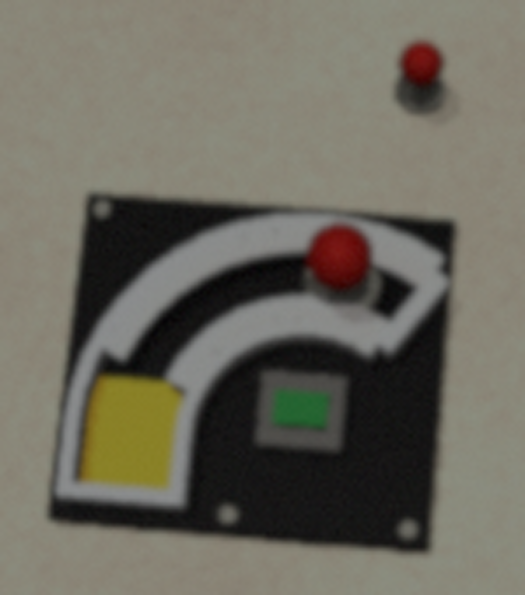

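View pics/c_scene.png

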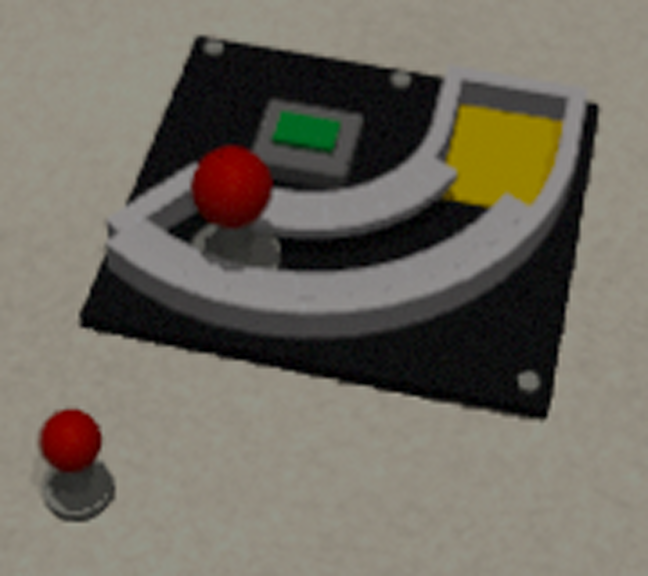

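```bash
python3 - <<'E'
from h import *
np.set_printoptions(precision=4,suppress=True)
b=tri([316.3,173.1],[304,280.5]);print('ball',b)
print('small',tri([339.9,117.8],[259.2,351.7]))
im={n:cv2.imread(f'pics/{n}0.png')[:,:,::-1].copy() for n in('top','scene')}
for n in im:
    m=masks(im[n])
    for k,z,nn in(('blue',.018,2),('yellow',.010,1)):
        cs,_=cv2.findContours(m[k].astype('uint8'),cv2.RETR_EXTERNAL,cv2.CHAIN_APPROX_NONE)
        for c in cs:
            if 500<cv2.contourArea(c) and c[:,0,1].min()>100:
                p=plane(n,c[:,0,:],z)[:,:2]
                rc=cv2.minAreaRect((p*1000).astype('f4'));print(n,k,rc)
# black base corners
hs=cv2.cvtColor(im['top'],cv2.COLOR_RGB2HSV)
c0=np.array([[90,195],[455,220],[428,548],[52,518]])/3.5+[220,100]
print('base top',plane('top',c0,.010)[:,:2])
c1=np.array([[197,37],[598,104],[547,416],[82,322]])/3.6+[240,230]
print('base scene',plane('scene',c1,.010)[:,:2])
# arc points, outer wall outer edge top (crop px), z=.027
a=np.array([[65,440],[80,380],[105,335],[150,280],[210,235],[270,214],[330,212],[390,228],[445,262]])/3.5+[220,100]
p=plane('top',a,.027)[:,:2]
A=np.c_[2*p,np.ones(len(p))];s=np.linalg.lstsq(A,(p**2).sum(1),rcond=None)[0];print('circ',s[:2],np.sqrt(s[2]+s[0]**2+s[1]**2))
E
```

```text
ball (array([0.6461, 0.0018, 0.0617]), np.float64(0.001003830693224731))
small (array([ 0.7609, -0.0436,  0.0358]), np.float64(0.0007884410099114607))
top blue ((317.72296142578125, -213.01991271972656), (79.53486633300781, 80.12610626220703), 0.3823636770248413)
top blue ((467.719970703125, -221.20281982421875), (105.79727935791016, 107.63169860839844), 3.1257617473602295)
top yellow ((572.50244140625, 115.95347595214844), (44.181396484375, 54.126155853271484), 79.98619842529297)
scene blue ((476.6912841796875, -219.96771240234375), (125.94534301757812, 114.3200912475586), 3.3684723377227783)
scene blue ((331.3299560546875, -210.70263671875), (97.40514373779297, 86.1505126953125), 0.6552284955978394)
scene yellow ((569.4712524414062, 113.17459869384766), (48.48698043823242, 60.40653610229492), 83.6582260131836)
base top [[ 0.7021  0.1364]
 [ 0.681  -0.0597]
 [ 0.5046 -0.0394]
 [ 0.5259  0.1553]]
base scene [[ 0.5075 -0.038 ]
 [ 0.5299  0.1581]
 [ 0.7097  0.1382]
 [ 0.6867 -0.0571]]
circ [0.5595 0.0219] 0.12111515969665511
```

The large red ball at top (316,173), which stands in the track, is the slider. The loose one at (340,118) is clearly smaller and lower, so it is the decoy. The blue tray at top (445,274) measures about 107 mm and is the target; the one at (446,359) is only 80 mm. Both calls are confirmed in the crops. I'm moving above the ball.

```bash
python3 -m creep '[[0.085,[-0.02,0.036,0],[0,0,0]],[0.085,[-0.038,0.072,0],[0,0,-0.05]],[0.085,[-0.057,0.108,0],[0,0,-0.1]],[0.085,[-0.075,0.142,0],[0,0,-0.13]],[0.085,[-0.093,0.176,0],[0,0,-0.13]],[0.085,[-0.111,0.21,0],[0,0,-0.13]],[0.085,[-0.13,0.246,0],[0,0,-0.13]],[0.085,[-0.148,0.28,0],[0,0,-0.13]],[0.085,[-0.16,0.302,0],[0,0,-0.13]],[0.085,[-0.16,0.302,0],[0,0,-0.13]]]'
cat >> h.py <<'E'
def go(target,yaw=None):
    "shift in tool axes from measured pose to world target, turn for tool-x yaw (deg)"
    s=r.sense();w,x,y,z=s['eef_rot'];q=R.from_quat([x,y,z,w])
    ty=np.degrees(np.arctan2(*q.as_matrix()[[1,0],0]))
    print('t %.2f tcp'%s['time'],s['tcp_pos'].round(4),'yaw %.1f'%ty,'z-axis',q.as_matrix()[:,2].round(3),'F',np.round(s['ft_force'],1),'op %.4f'%s['opening'])
    if target is not None: print('shift',q.inv().apply(np.array(target)-s['tcp_pos']).round(4), 'turn z', None if yaw is None else -np.radians(yaw-ty).round(3))
E
python3 -c "
from h import *
go([.6461,.0018,.16],77)"
```

```text
time: 0.98
tcp_pos: [0.4234, 0.2546, 0.2451]
eef_rot: [0.001, 0.786, 0.618, 0.0]
ft_force: [-0.0, 0.5, 0.9]
opening: 0.0854
t 0.98 tcp [0.4234 0.2546 0.2451] yaw 76.4 z-axis [ 0.001 -0.001 -1.   ] F [-0.   0.5  0.9] op 0.0854
shift [-0.1931  0.2759  0.0857] turn z -0.011
```

```bash
python3 -m creep '[[0.085,[-0.023,0.033,0.005],[0,0,-0.01]],[0.085,[-0.046,0.066,0.01],[0,0,-0.01]],[0.085,[-0.069,0.098,0.02],[0,0,-0.01]],[0.085,[-0.091,0.13,0.03],[0,0,-0.01]],[0.085,[-0.113,0.161,0.04],[0,0,-0.01]],[0.085,[-0.135,0.193,0.05],[0,0,-0.01]],[0.085,[-0.156,0.223,0.06],[0,0,-0.01]],[0.085,[-0.176,0.251,0.07],[0,0,-0.01]],[0.085,[-0.193,0.276,0.08],[0,0,-0.01]],[0.085,[-0.193,0.276,0.08],[0,0,-0.01]]]'
python3 - <<'E'
from h import *
i=r.camera_info('wrist');im=r.camera('wrist')
cv2.imwrite('pics/w1.png',im[:,:,::-1]);import pickle;pickle.dump(i,open('w1.pkl','wb'))
for k,m in masks(im).items():
    for c,s in blobs(m): print(k,c,s)
go([.6461,.0018,.055],77)
E
```

```text
time: 1.82
tcp_pos: [0.6468, 0.0028, 0.1623]
eef_rot: [0.0, 0.782, 0.623, -0.001]
ft_force: [-0.9, 0.3, -0.4]
opening: 0.0851
red [299.7 383.7] [289, 376, 23, 15, 217]
blue [20.5 80. ] [0, 0, 60, 147, 5398]
yellow [451.5  93.2] [419, 48, 64, 92, 5182]
t 1.87 tcp [0.6451 0.0051 0.1631] yaw 77.1 z-axis [-0.003  0.    -1.   ] F [-0.2  0.7 -0. ] op 0.0853
shift [-0.003   0.002   0.1081] turn z 0.002
```

View pics/w1.png

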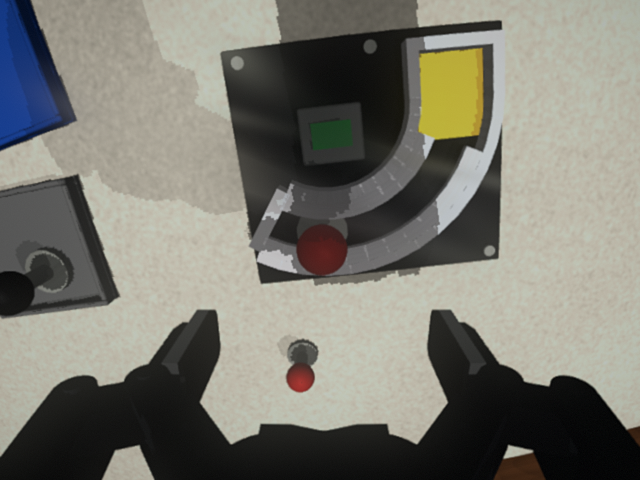

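```bash
python3 - <<'E'
import cv2
im=cv2.imread('pics/w1.png')[10:290,215:515]
im=cv2.convertScaleAbs(im,alpha=1.5)
cv2.imwrite('pics/w1c.png',cv2.resize(im,None,fx=2.1,fy=2.1,interpolation=cv2.INTER_CUBIC))
E
```

```text
(no output)
```

View pics/w1c.png

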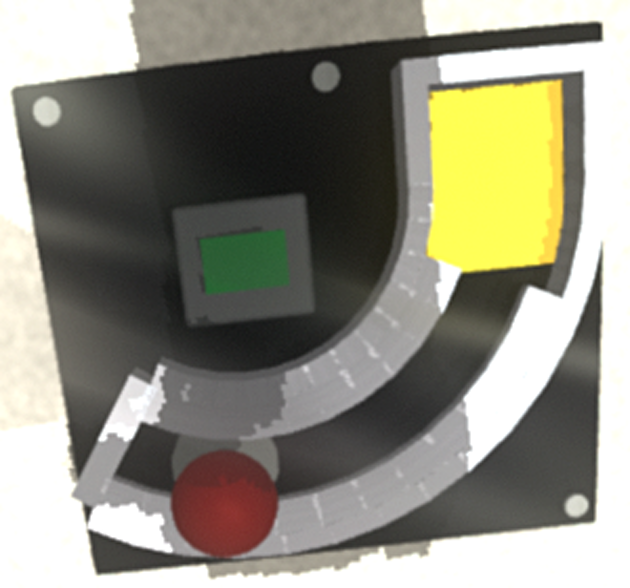

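```bash
python3 - <<'E'
from h import *;import pickle
np.set_printoptions(precision=4,suppress=True)
i=pickle.load(open('w1.pkl','rb'))
f=lambda a,z:plane('wrist',np.array(a)/2.1+[215,10],z,i)[:,:2]
A=f([(460,270),(430,325),(390,375),(340,412),(290,432),(240,438)],.027)
B=f([(527,288),(505,335),(470,380),(420,428),(370,464),(320,487),(285,497)],.027)
from scipy.optimize import least_squares
s=least_squares(lambda c:np.r_[np.hypot(*(A-c[:2]).T)-.078,np.hypot(*(B-c[:2]).T)-.102],[.56,.02])
print(s.x,s.fun*1000)
base=f([(15,88),(601,25),(594,520),(97,573)],.010);print(base)
e=base[1]-base[0];print(np.degrees(np.arctan2(-e[0],e[1])),np.linalg.norm(e)); e=base[1]-base[2];print(e)
print('corner angles',[np.degrees(np.arctan2(*(p-s.x)[::-1])) for p in (A[0],B[0])])
print('ball',f([(224,503)],.06),'yellow corners',f([(428,90),(560,80)],.010))
E
```

```text
[0.5593 0.0239] [ 0.8885 -0.2049  0.353   0.8738  1.0583  0.5195  0.8005  0.4519 -1.195
 -1.956  -1.0491 -0.2648  0.2347]
[[ 0.5058 -0.0377]
 [ 0.5291  0.1571]
 [ 0.7042  0.1372]
 [ 0.6819 -0.0588]]
-6.804631315022334 0.196257060330768
[-0.1751  0.02  ]
corner angles [np.float64(61.751822027080046), np.float64(62.16853253001045)]
ball [[0.6475 0.0014]] yellow corners [[0.5377 0.0965]
 [0.5435 0.141 ]]
```

```bash
python3 -m creep '[[0.06,[-0.003,0.003,0],[0,0,0]],[0.06,[-0.003,0.003,0.02],[0,0,0]],[0.06,[-0.003,0.003,0.04],[0,0,0]],[0.06,[-0.003,0.003,0.06],[0,0,0]],[0.06,[-0.003,0.003,0.08],[0,0,0]],[0.06,[-0.003,0.003,0.095],[0,0,0]],[0.06,[-0.003,0.003,0.106],[0,0,0]],[0.05,[-0.003,0.003,0.106],[0,0,0]],[0.043,[-0.003,0.003,0.106],[0,0,0]],[0.043,[-0.003,0.003,0.106],[0,0,0]]]' 20
python3 - <<'E'
from h import *
cv2.imwrite('pics/s2.png',r.camera('scene')[200:360,200:440,::-1].repeat(3,0).repeat(3,1))
cv2.imwrite('pics/w2.png',r.camera('wrist')[:,:,::-1])
go([.6468,.0016,.055],77)
E
```

```text
time: 2.7
tcp_pos: [0.6477, 0.0035, 0.0606]
eef_rot: [0.001, 0.781, 0.625, 0.001]
ft_force: [0.4, 0.4, 0.4]
opening: 0.0429
t 2.80 tcp [0.648  0.0032 0.0608] yaw 77.3 z-axis [ 0.002 -0.    -1.   ] F [-0.3  0.4 -0.3] op 0.0429
shift [-0.0018 -0.0009  0.0058] turn z 0.005
```

View pics/s2.png

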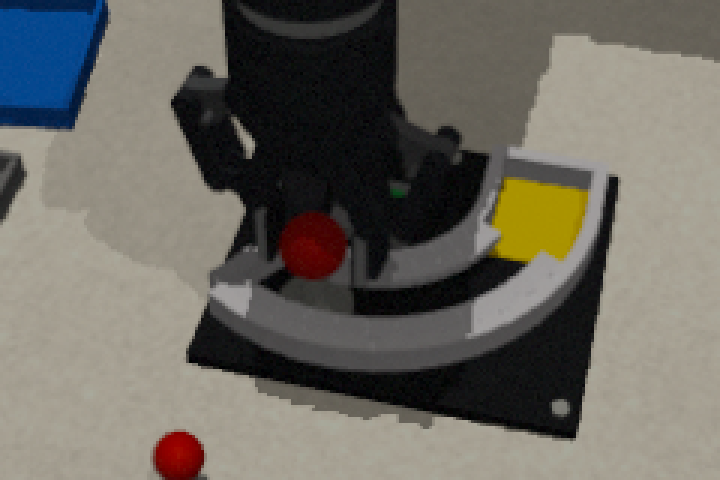

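View pics/w2.png

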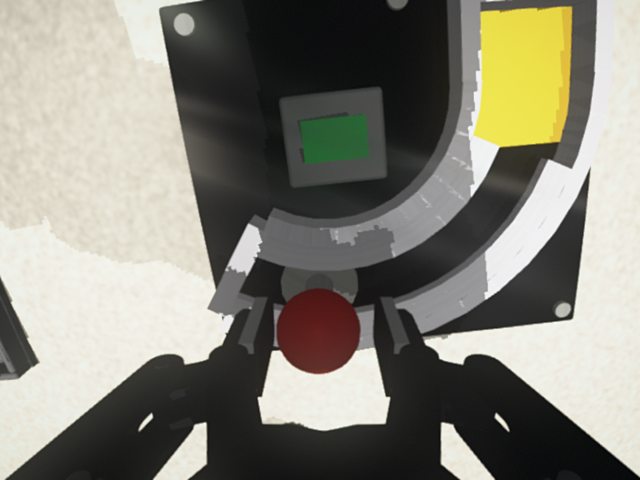

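```bash
python3 -m creep '[[0.043,[0,-0.001,0.005],[0,0,0]],[0.043,[0,-0.001,0.005],[0,0,0]],[0.043,[0.0063,-0.0012,0.005],[0,0,-0.07]],[0.043,[0.0125,-0.0019,0.005],[0,0,-0.14]],[0.043,[0.0187,-0.003,0.005],[0,0,-0.209]],[0.043,[0.0248,-0.0045,0.005],[0,0,-0.279]],[0.043,[0.0308,-0.0064,0.005],[0,0,-0.349]],[0.043,[0.0366,-0.0088,0.005],[0,0,-0.419]],[0.043,[0.0423,-0.0115,0.005],[0,0,-0.489]],[0.043,[0.0477,-0.0147,0.005],[0,0,-0.559]]]'
cat >> h.py <<'E'
C=np.array([.5594,.0233])
def arc():
    s=r.sense();d=s['tcp_pos'][:2]-C
    print('radius %.4f angle(world) %.1f -> ideal yaw %.1f'%(np.hypot(*d),np.degrees(np.arctan2(d[1],d[0])),90+np.degrees(np.arctan2(d[1],d[0]))))
E
python3 - <<'E'
from h import *
go(None);arc()
cv2.imwrite('pics/w3.png',r.camera('wrist')[:,:,::-1])
E
```

```text
time: 3.63
tcp_pos: [0.6432, 0.0529, 0.0543]
eef_rot: [0.0, 0.577, 0.817, -0.0]
ft_force: [-0.4, 0.1, 0.3]
opening: 0.0431
t 3.63 tcp [0.6432 0.0529 0.0543] yaw 109.5 z-axis [ 0. -0. -1.] F [-0.4  0.1  0.3] op 0.0431
radius 0.0889 angle(world) 19.5 -> ideal yaw 109.5
```

View pics/w3.png

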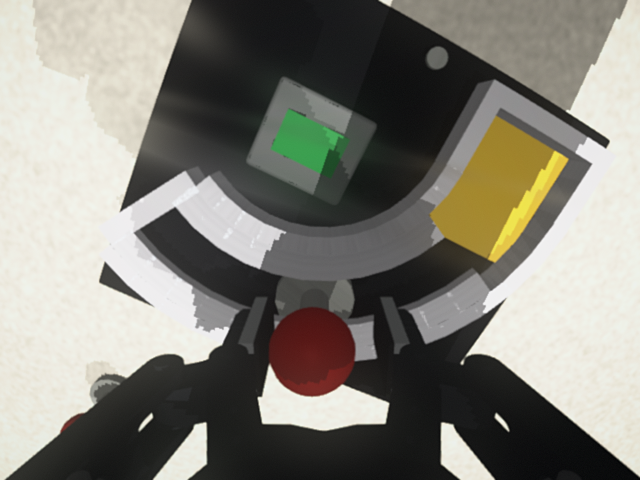

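```bash
python3 -m creep '[[0.043,[0.0063,-0.0002,0],[0,0,-0.07]],[0.043,[0.0125,-0.0009,0],[0,0,-0.14]],[0.043,[0.0187,-0.002,0],[0,0,-0.209]],[0.043,[0.0248,-0.0035,0],[0,0,-0.279]],[0.043,[0.0308,-0.0054,0],[0,0,-0.349]],[0.043,[0.0366,-0.0078,0],[0,0,-0.419]],[0.043,[0.0423,-0.0105,0],[0,0,-0.489]],[0.043,[0.0477,-0.0137,0],[0,0,-0.559]],[0.043,[0.0529,-0.0172,0],[0,0,-0.628]],[0.043,[0.0579,-0.0211,0],[0,0,-0.698]]]'
python3 - <<'E'
from h import *
g=C+.09*np.array([np.sin(np.radians(6.8)),np.cos(np.radians(6.8))]);print(g)
go([*g,.055],173.3);arc()
cv2.imwrite('pics/w4.png',r.camera('wrist')[:,:,::-1])
E
```

```text
time: 4.52
tcp_pos: [0.6041, 0.1003, 0.0544]
eef_rot: [0.0, 0.264, 0.965, -0.0]
ft_force: [-0.3, -1.7, 0.1]
opening: 0.0426
[0.57005636 0.1126669 ]
t 4.52 tcp [0.6041 0.1003 0.0544] yaw 149.4 z-axis [ 0. -0. -1.] F [-0.3 -1.7  0.1] op 0.0426
shift [ 0.0356 -0.0067 -0.0006] turn z -0.417
radius 0.0891 angle(world) 59.9 -> ideal yaw 149.9
```

View pics/w4.png

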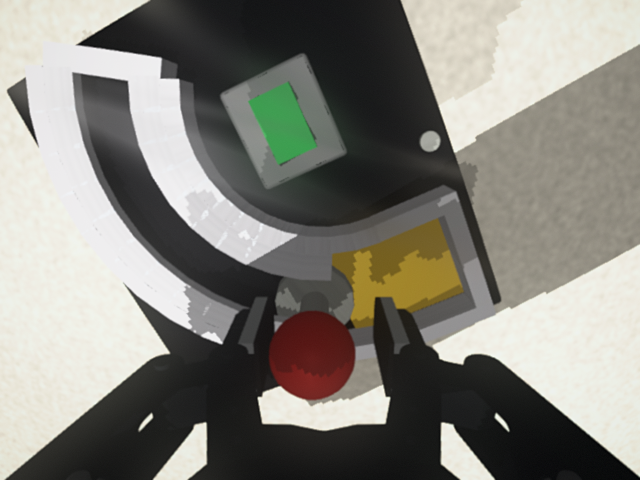

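```bash
python3 -m creep '[[0.043,[0.0063,-0.0002,0],[0,0,-0.07]],[0.043,[0.0125,-0.0009,0],[0,0,-0.14]],[0.043,[0.0187,-0.002,0],[0,0,-0.209]],[0.043,[0.0248,-0.0035,0],[0,0,-0.279]],[0.043,[0.0308,-0.0054,0],[0,0,-0.349]],[0.043,[0.0366,-0.0073,0],[0,0,-0.419]],[0.043,[0.037,-0.0075,0],[0,0,-0.419]],[0.043,[0.037,-0.0075,0],[0,0,-0.419]]]'
python3 - <<'E'
from h import *
go([.5701,.1127,.055],173.3);arc()
cv2.imwrite('pics/w5.png',r.camera('wrist')[:,:,::-1])
cv2.imwrite('pics/s5.png',r.camera('scene')[200:360,240:480,::-1].repeat(3,0).repeat(3,1))
E
```

```text
time: 5.23
tcp_pos: [0.5685, 0.1127, 0.0544]
eef_rot: [0.0, 0.06, 0.998, 0.0]
ft_force: [0.2, 0.0, 0.7]
opening: 0.0426
t 5.23 tcp [0.5685 0.1127 0.0544] yaw 173.1 z-axis [ 0.  0. -1.] F [0.2 0.  0.7] op 0.0426
shift [-0.0015  0.0002 -0.0006] turn z -0.003
radius 0.0899 angle(world) 84.2 -> ideal yaw 174.2
```

View pics/w5.png

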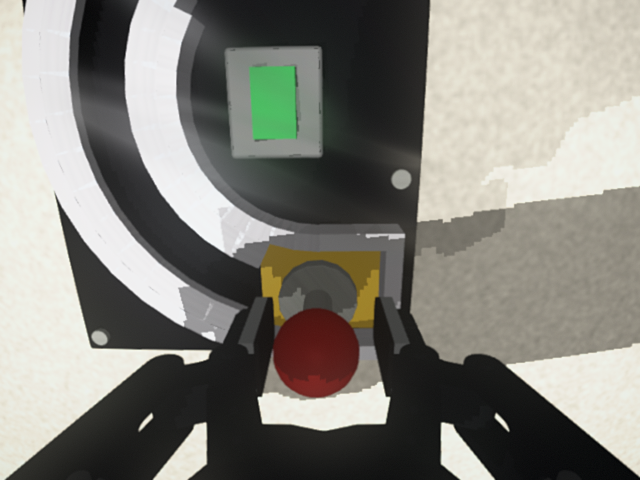

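View pics/s5.png

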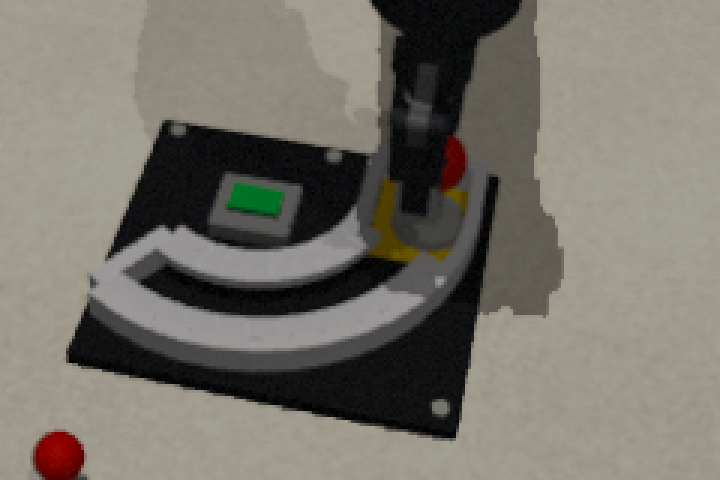

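```bash
python3 - <<'E'
from h import *
for n,f in(('wrist','w5'),):
    im=cv2.imread(f'pics/{f}.png')[:,:,::-1].copy()
    h=cv2.cvtColor(im,cv2.COLOR_RGB2HSV);m=((h[...,0]<6)|(h[...,0]>174))&(h[...,1]>150)
    for c,s in blobs(m,300): print(c,s, plane(n,[s[0]+s[2]/2,s[1]+s[3]/2],.06))
i=cv2.imread('pics/w1.png')
E
```

```text
[315.5 352.4] [273, 309, 85, 88, 5855] [[0.57273221 0.11903247 0.06      ]]
```

```bash
python3 -m creep '[[0.043,[-0.001,0.003,0],[0,0,0]],[0.043,[-0.001,0.006,0],[0,0,0]],[0.038,[-0.001,0.006,0],[0,0,0]],[0.034,[-0.001,0.006,0],[0,0,0]],[0.03,[-0.001,0.006,0],[0,0,0]],[0.03,[-0.001,0.006,0],[0,0,0]],[0.03,[-0.001,0.006,0],[0,0,0]],[0.03,[-0.001,0.006,0],[0,0,0]]]' 45
python3 - <<'E'
from h import *
go([.5701,.1127,.055],173.3);arc()
im=r.camera('wrist')
cv2.imwrite('pics/w6.png',im[:,:,::-1])
h=cv2.cvtColor(im,cv2.COLOR_RGB2HSV);m=((h[...,0]<6)|(h[...,0]>174))&(h[...,1]>150)
for c,s in blobs(m,300): print(c,s, plane('wrist',[s[0]+s[2]/2,s[1]+s[3]/2],.06))
cv2.imwrite('pics/s6.png',r.camera('scene')[200:360,240:480,::-1].repeat(3,0).repeat(3,1))
E
```

```text
time: 6.0
tcp_pos: [0.5705, 0.1189, 0.0545]
eef_rot: [0.0, 0.058, 0.998, 0.0]
ft_force: [0.3, 1.4, 2.5]
opening: 0.0318
t 6.00 tcp [0.5705 0.1189 0.0545] yaw 173.3 z-axis [ 0.001  0.    -1.   ] F [0.3 1.4 2.5] op 0.0318
shift [-0.0004 -0.0062 -0.0005] turn z 0.0
radius 0.0963 angle(world) 83.4 -> ideal yaw 173.4
[323.5 337.7] [281, 294, 86, 89, 6036] [[0.57003756 0.11912145 0.06      ]]
```

View pics/w6.png

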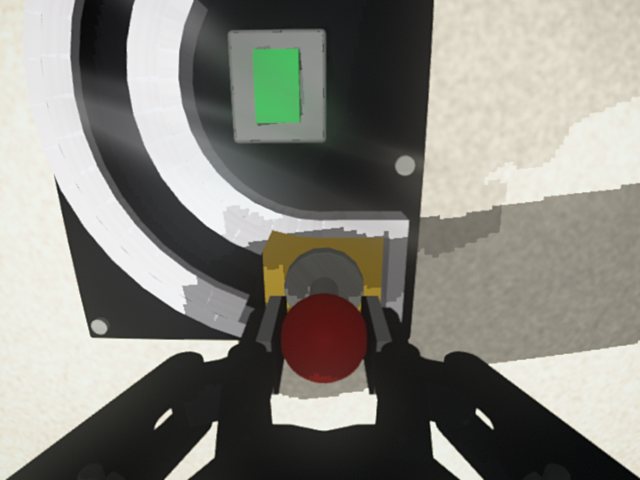

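View pics/s6.png

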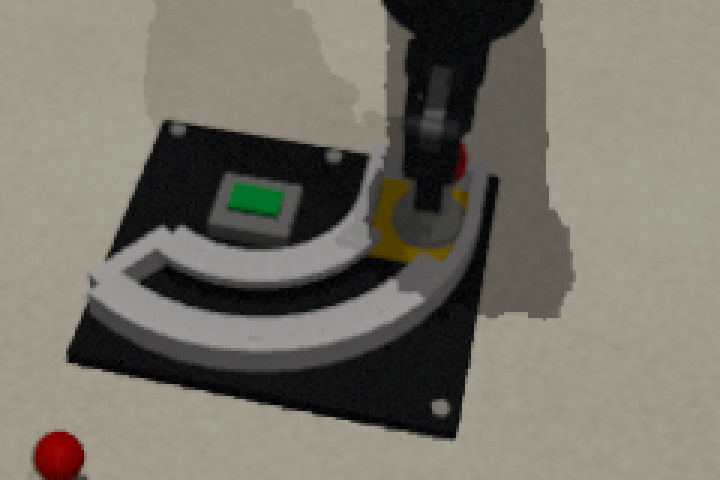

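```bash
python3 -m creep '[[0.028,[0,0,0],[0,0,0]],[0.028,[0,-0.001,-0.005],[0,0,0]],[0.028,[0,-0.002,-0.012],[0,0,0]],[0.028,[0,-0.003,-0.02],[0,0,0]],[0.028,[0,-0.003,-0.03],[0,0,0]],[0.028,[0,-0.003,-0.04],[0,0,0]],[0.028,[0,-0.003,-0.04],[0,0,0]]]' 60
python3 - <<'E'
from h import *
go(None)
im=r.camera('wrist');s=r.camera('scene')
cv2.imwrite('pics/w7.png',im[:,:,::-1])
cv2.imwrite('pics/s7.png',s[180:340,240:480,::-1].repeat(3,0).repeat(3,1))
E
```

```text
time: 6.68
tcp_pos: [0.5715, 0.1158, 0.097]
eef_rot: [0.002, 0.058, 0.998, 0.0]
ft_force: [-0.5, -0.6, -1.4]
opening: 0.0313
t 6.68 tcp [0.5715 0.1158 0.097 ] yaw 173.3 z-axis [ 0.004  0.    -1.   ] F [-0.5 -0.6 -1.4] op 0.0313
```

View pics/w7.png

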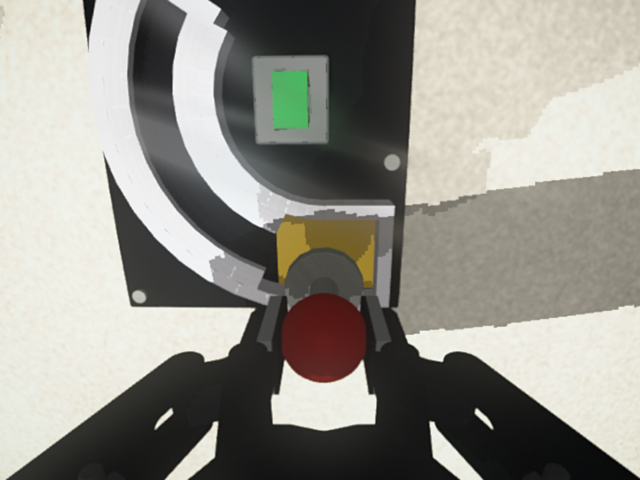

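View pics/s7.png

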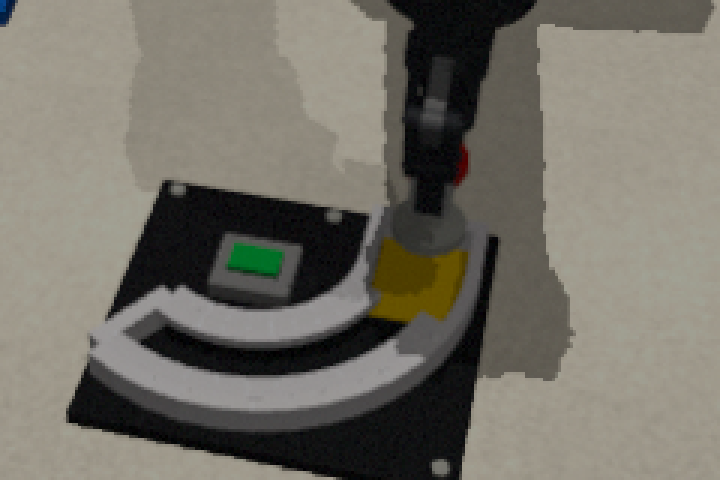

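```bash
python3 -m creep '[[0.028,[0,0,-0.02],[0,0,0]],[0.028,[0,0,-0.045],[0,0,0]],[0.028,[0.001,-0.006,-0.05],[0,0,0]],[0.028,[0.004,-0.02,-0.05],[0,0,0]],[0.028,[0.007,-0.04,-0.05],[0,0,0]],[0.028,[0.012,-0.065,-0.05],[0,0,0]],[0.028,[0.016,-0.09,-0.05],[0,0,0]],[0.028,[0.02,-0.115,-0.05],[0,0,0]],[0.028,[0.025,-0.14,-0.05],[0,0,0]],[0.028,[0.029,-0.165,-0.05],[0,0,0]]]' && python3 -m creep '[[0.028,[0.005,-0.025,0],[0,0,0]],[0.028,[0.009,-0.05,0],[0,0,0]],[0.028,[0.013,-0.075,0],[0,0,0]],[0.028,[0.018,-0.1,0],[0,0,0]],[0.028,[0.023,-0.125,0],[0,0,0]],[0.028,[0.027,-0.15,0],[0,0,0]],[0.028,[0.03,-0.168,0],[0,0,0]],[0.028,[0.032,-0.178,0],[0,0,0]],[0.028,[0.032,-0.181,0],[0,0,0]],[0.028,[0.032,-0.181,0],[0,0,0]]]'
python3 - <<'E'
from h import *
go([.470,-.220,.0495])
im=r.camera('wrist');s=r.camera('scene')
cv2.imwrite('pics/w8.png',im[:,:,::-1])
cv2.imwrite('pics/s8.png',s[120:320,80:320,::-1].repeat(3,0).repeat(3,1))
E
```

```text
time: 7.62
tcp_pos: [0.5195, -0.0464, 0.1426]
eef_rot: [-0.001, 0.059, 0.998, -0.0]
ft_force: [-1.2, 1.0, -2.0]
opening: 0.0314
time: 8.45
tcp_pos: [0.468, -0.2211, 0.1434]
eef_rot: [-0.001, 0.059, 0.998, 0.0]
ft_force: [-0.6, 0.6, -1.4]
opening: 0.0314
t 8.45 tcp [ 0.468  -0.2211  0.1434] yaw 173.2 z-axis [-0.001  0.001 -1.   ] F [-0.6  0.6 -1.4] op 0.0314
shift [-0.0019  0.0012  0.0939] turn z None
```

View pics/w8.png

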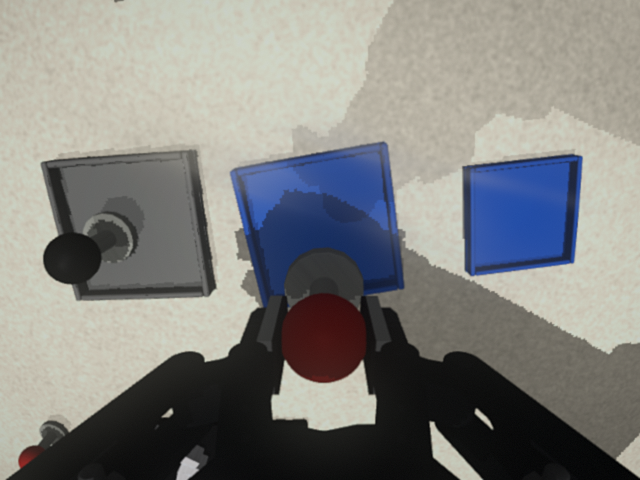

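View pics/s8.png

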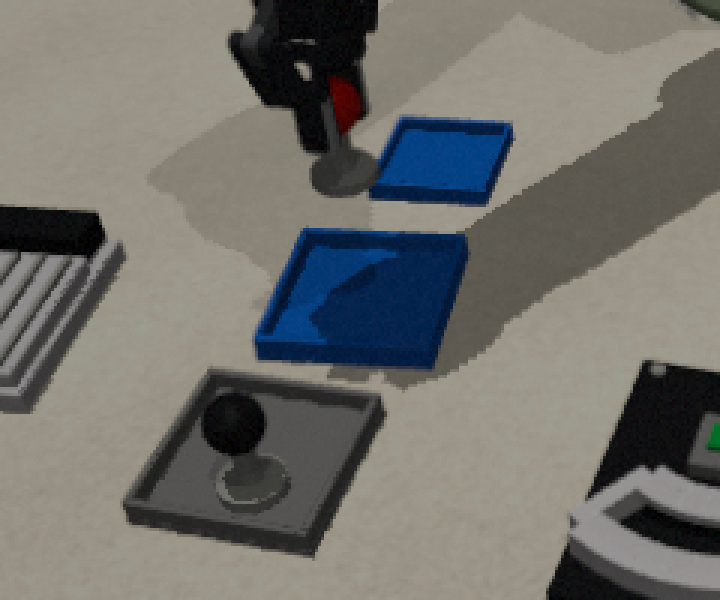

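```bash
python3 - <<'E'
from h import *
p=plane('wrist',[(232,172),(387,143),(403,288)],.018)
print(p.round(4),'centre',(p[0]+p[2])/2)
E
```

```text
[[ 0.5254 -0.2735  0.018 ]
 [ 0.4183 -0.2803  0.018 ]
 [ 0.4131 -0.1723  0.018 ]] centre [ 0.46926869 -0.22288537  0.018     ]
```

```bash
python3 -m creep '[[0.028,[-0.001,-0.001,0.015],[0,0,0]],[0.028,[-0.001,-0.001,0.035],[0,0,0]],[0.028,[-0.001,-0.001,0.055],[0,0,0]],[0.028,[-0.001,-0.001,0.07],[0,0,0]],[0.028,[-0.001,-0.001,0.08],[0,0,0]],[0.028,[-0.001,-0.001,0.085],[0,0,0]],[0.028,[-0.001,-0.001,0.088],[0,0,0]],[0.028,[-0.001,-0.001,0.09],[0,0,0]],[0.028,[-0.001,-0.001,0.09],[0,0,0]],[0.028,[-0.001,-0.001,0.09],[0,0,0]]]'
python3 - <<'E'
from h import *
go([.470,-.220,.0495])
s=r.camera('scene')
cv2.imwrite('pics/s9.png',s[150:310,100:300,::-1].repeat(3,0).repeat(3,1))
E
```

```text
time: 9.38
tcp_pos: [0.4704, -0.2221, 0.0549]
eef_rot: [0.001, 0.058, 0.998, -0.0]
ft_force: [0.3, 0.0, -0.8]
opening: 0.0313
t 9.38 tcp [ 0.4704 -0.2221  0.0549] yaw 173.3 z-axis [ 0.001 -0.001 -1.   ] F [ 0.3  0.  -0.8] op 0.0313
shift [0.0006 0.0021 0.0054] turn z None
```

View pics/s9.png

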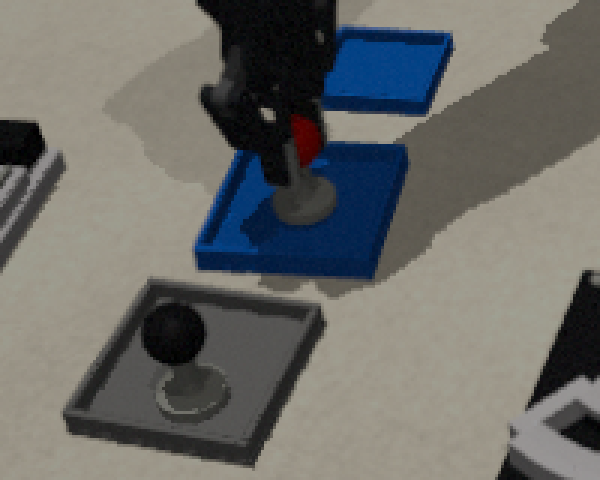

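```bash
python3 -m creep '[[0.028,[0,0,0.002],[0,0,0]],[0.028,[0,0,0.004],[0,0,0]],[0.028,[0,0,0.005],[0,0,0]],[0.028,[0,0,0.005],[0,0,0]]]'
python3 -c "
from h import *
go(None)"
```

```text
time: 9.77
tcp_pos: [0.47, -0.2221, 0.0496]
eef_rot: [0.0, 0.058, 0.998, -0.0]
ft_force: [-1.3, 0.6, 2.5]
opening: 0.0314
t 9.77 tcp [ 0.47   -0.2221  0.0496] yaw 173.3 z-axis [ 0. -0. -1.] F [-1.3  0.6  2.5] op 0.0314
```

```bash
python3 -m creep '[[0.034,[0,0,0],[0,0,0]],[0.038,[0,0,0],[0,0,0]],[0.043,[0,0,0],[0,0,0]],[0.05,[0,0,0],[0,0,0]],[0.06,[0,0,0],[0,0,0]],[0.06,[0,0,0],[0,0,0]],[0.06,[0,0,0],[0,0,0]]]' 20
python3 - <<'E'
from h import *
go(None)
cv2.imwrite('pics/s10.png',r.camera('scene')[150:310,100:300,::-1].repeat(3,0).repeat(3,1))
cv2.imwrite('pics/w10.png',r.camera('wrist')[:,:,::-1])
E
```

```text
time: 10.35
tcp_pos: [0.4699, -0.2219, 0.0493]
eef_rot: [0.0, 0.058, 0.998, 0.0]
ft_force: [-0.4, 0.1, 0.5]
opening: 0.06
t 10.35 tcp [ 0.4699 -0.2219  0.0493] yaw 173.3 z-axis [ 0.  0. -1.] F [-0.4  0.1  0.5] op 0.0600
```

View pics/s10.png

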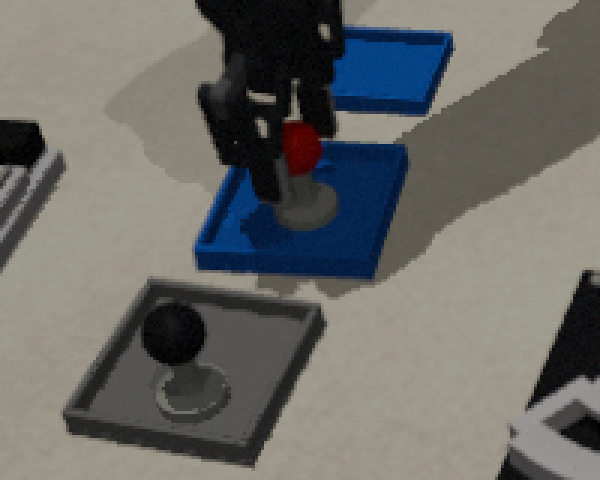

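View pics/w10.png

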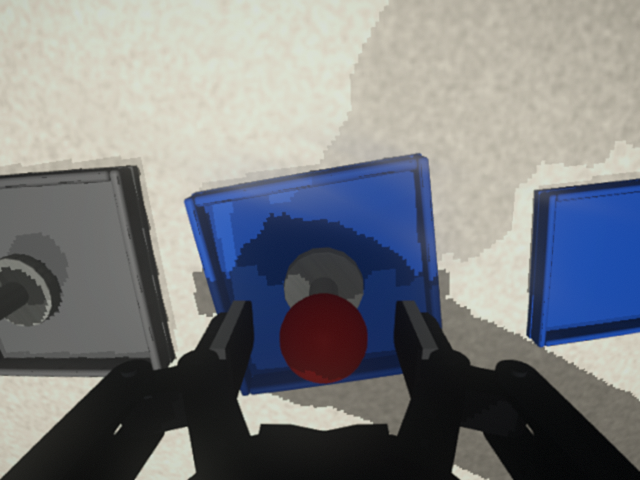

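It is standing upright and released. I'm lifting straight up.

```bash
python3 -m creep '[[0.065,[0,0,-0.01],[0,0,0]],[0.065,[0,0,-0.025],[0,0,0]],[0.065,[0,0,-0.045],[0,0,0]],[0.065,[0,0,-0.07],[0,0,0]],[0.065,[0,0,-0.1],[0,0,0]],[0.065,[0,0,-0.13],[0,0,0]],[0.065,[0,0,-0.15],[0,0,0]],[0.065,[0,0,-0.15],[0,0,0]]]'
python3 - <<'E'
from h import *
go(None)
s=r.camera('scene');t=r.camera('top')
cv2.imwrite('pics/s11.png',s[:,:,::-1])
cv2.imwrite('pics/t11.png',t[:,:,::-1])
E
```

```text
time: 11.12
tcp_pos: [0.4723, -0.2234, 0.2048]
eef_rot: [0.004, 0.058, 0.998, -0.002]
ft_force: [-0.4, -1.8, 0.6]
opening: 0.0652
t 11.12 tcp [ 0.4723 -0.2234  0.2048] yaw 173.3 z-axis [ 0.007 -0.005 -1.   ] F [-0.4 -1.8  0.6] op 0.0652
```

View pics/s11.png

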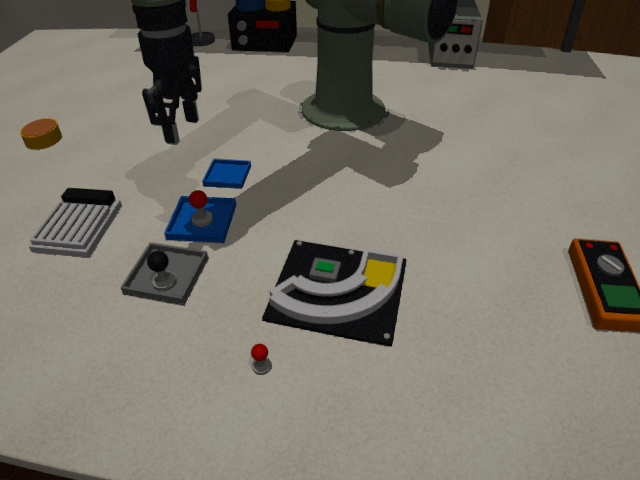

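View pics/t11.png

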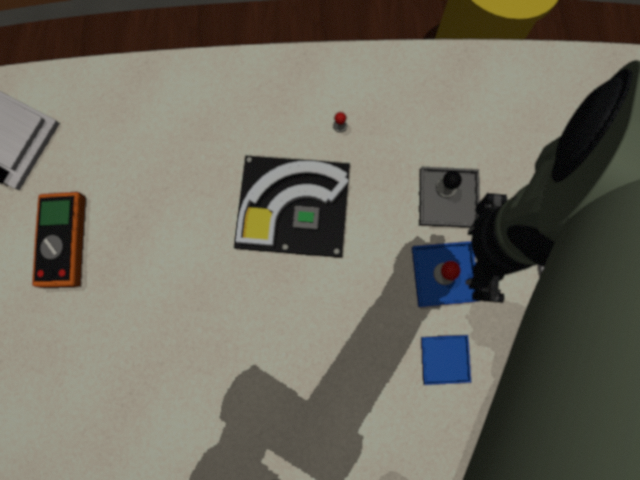

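The slider stands upright in the larger blue tray (top view 450,270), and the spare and the decoys are where they were. I'm handing in.

```bash
python3 -c "
from bench import r
print(r.hand_in())"
```

```text
the job is handed in; nothing more can be done
None
```

I moved the red-knobbed slider along the curved track to the yellow exit gap and lifted it out there. It now stands upright near the middle of the larger blue tray. I let go of it, raised the gripper about 15 cm clear and handed the job in at about 11 s of the 42 s allowed.

**How it was moved:** I pushed it with the fingers loosely caged around the ball, and only gripped it once the foot was on the yellow floor.

**Last checks:** After I let go, the scene and top pictures showed the slider standing upright and untouched. The spare with the black ball, the small decoy slider and both trays were in their original places. The wrist force readings I took never passed a few newtons.

**What didn't match:**
- In the gap the ball sat about 6 mm outward of where I expected, so I moved the gripper over before closing it.
- The grip closed to about 31.5 mm on the 34 mm ball, probably because it was held slightly off centre or the pads gave a little. The slider did not shift in the hand.

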